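Close the specimen carriage, seat the thumbscrew, back it off a quarter turn and hold it

TASK

The specimen is already loaded in the bench fixture: push the carriage fully home against its stop under the crosshead, then turn the thumbscrew clockwise (seen from above) until it seats, and back it off a quarter turn so that the specimen is guided but can still slide. Finish holding: keep the thumbscrew's wing gripped between the fingers at that quarter turn and do not let go, with the carriage still home. Leave the other things on the bench where they are.

Things in the scene. Friction and masses are not known exactly. Their poses are not given: they have to be found in the camera images.
- fixture: Fixture bolted to the table: blue base plate 240 (x) x 130 x 16 mm, two rails along x, two columns with a cream crosshead 40 (x) x 140 mm at fixture x = +30 mm, 62 to 84 mm above the table. Origin: centre of the underside, on the table (z = 0). x points from the carriage's knob to the stop (the way it is pushed home), z up. Place and yaw (to 0.4 rad) vary.
- carriage (a joint): Slide of the steel carriage (170 x 70 x 12 mm, top 30 mm above the table, carrying a flat waisted specimen) along the fixture's x. In m: 0 = fully home at the rigid stop, grows as it is drawn out towards the fixture's -x (limit 0.07). Starts 0.035 to 0.06 out. Friction 2.5 N, light damping, no spring.
- carriage_knob (a point): Centre of the upright black knob at the carriage's front end: cylinder 24 mm across, 44 to 70 mm above the table, on a 14 mm stem that rises from the plate; this point is 57 mm up, at fixture y = 0. With the carriage home it is at fixture x = -70 mm, 80 mm clear of the crosshead. Axes as the fixture's.
- thumbscrew (a joint): Turn of the thumbscrew about its vertical axis, rad: 0 = seated (rigid stop, felt as a sharp rise in torque); grows anticlockwise seen from above (backing off), clockwise lowers it. A quarter turn back is 1.57. Starts 0.5 to 1.2 from the seat; limit 3.1. Friction 0.06 N m, no spring: stays where left. Does not noticeably rise or sink.
- wing (a point): Centre of the thumbscrew's flat steel wing, on the screw axis (fixture x = +30 mm, y = 0), 114 mm above the table. Wing 46 mm long (point x), 10 mm thick (point y: grip across this), from 101 to 127 mm up, on an 18 mm round neck above the crosshead's top (84 mm). Site x is along the fixture's x when seated and turns with the screw.
- platen: Bystander: loose stepped steel disc, 56 mm diameter, 40 mm tall, near the fixture. Origin: centre of underside.
- jaw_block: Bystander: loose dark steel block 50 x 34 x 25 mm, near the fixture. Origin: centre of underside.
- oil_bottle: Bystander: small loose white bottle, 38 mm diameter, 75 mm tall, near the fixture. Origin: centre of underside.
- spare_specimen: Bystander: loose flat waisted aluminium specimen 120 x 22 x 5 mm beside the fixture. Origin: centre of underside.
- mouse: Bystander: black computer mouse 100 x 58 x 32 mm, on the robot's right. Origin: centre of underside.
- caliper: Bystander: sliding caliper 200 mm long lying flat, on the robot's left. Origin: centre of its beam.
- screwdriver: Bystander: screwdriver lying flat, on the robot's left. Origin: under its middle.

How it is judged:
By the outcome, as a careful person would: the job done as asked, in the order asked, and still so for the second after the job is handed in, while the arm keeps its last pose, push and grip.
It also fails if it takes over 61 s, if anything falls off the work surface, if the arm or the gripper's body presses on something with over 40 N, if the wrist force passes 120 N, or if a joint passes its speed limit or range.

ROBOT

A 6-joint arm with a two-finger parallel gripper is mounted at the origin on the work surface. World frame = base frame: x ahead of the robot, y to its left, z up, the work surface at z = 0. Lengths are in mm, angles in rad, forces in N, time in s.
With the tool pointing down it reaches from about 350 to 775 mm from the base axis. Payload 7.3 kg.
Tool frame: the origin (TCP) lies at the centre of the arm's flange, where the gripper is bolted on; the fingertips stand 178 mm ahead of it and the grasp point (between the pads) lies 159 mm ahead of it; z points along the fingers, y is the direction in which the jaws open and shut (so a half turn about z gives the same grasp; the last joint's range is limited). The gripper opens to 92 mm and grips with 3 to 60 N. Pads are 19 mm wide; open, the fingers measure 130 mm over their backs; the gripper's body (75 mm by 190 mm) begins 47 mm behind the grasp point.
Start: joints at [-1.456, 0.342, 1.524, -0, 1.275, -0.146], TCP at [135.393, -507.244, 404.741] pointing down, gripper open.
Joint ranges: [-2.53, 2.53], [-0.77, 2.02], [0.04, 2.7], [-1, 4.14], [0.28, 2.66], [-3.11, 3.11]. Speed limits (rad/s): [2.57, 2.57, 3.14, 3.14, 3.14, 3.14].

INTERFACE

Orientations are given as [roll, pitch, yaw] about the fixed x, y, z axes, in that order (R = Rz(yaw) Ry(pitch) Rx(roll)).
In Python, from plant import get_obs, capture, close_job gives the robot as it stands. The module is installed in compiled form; this text tells all that it offers.
- The arm moves only by the shell command python3 -m pendant 'ROWS'. ROWS is JSON, a list of rows, each a list of 3 entries, a list of its own where there are three numbers: the shift along the tool's x, y, z in m, then the turn, a rotation vector about the tool's x, y, z in rad, then the finger opening in m, from 0 to 0.0918. In form: [[[tx, ty, tz], [wx, wy, wz], fingers], ...]. A call has 1 to 10 rows; each row is the pose to reach, as a shift and turn from the pose commanded when the call began, along the tool's axes at that moment; what a row does not reach only later rows make up. A row lasts 1/12 s, in which the tool goes at most 41.7 mm and 7.16 degrees, less where a joint would pass 70% of its speed; a pose out of reach is approached as far as the arm can. A call with a gripper value outside its range is refused whole. The fingers move at their own pace and stop on an object; the grip force is fixed at half the most. Time passes only in rows, so rows that repeat a pose let the fingers close. It gives the time, the measured TCP pose, the force and the opening at its end, in the units of the state.
- get_obs(): the state, without advancing time (a new reading comes with each control period).
- capture(name): name is "side" or "top"; returns a dict with "color" (400x640x3 uint8, red, green, blue), "mtx" (3x3 intrinsics, pixels), "rvec" (rotation vector, rad) and "tvec" (3), from world to camera coordinates, as OpenCV has them. Camera axes: x right, y down, z forward; pixel columns grow to the right and rows downward; lengths in mm; the calibration is good to about 2 mm. A picture is of the moment at which its call begins. There is no depth.
- close_job(): hands the job in, once; it reports no verdict.
The state is a dict: "time": time; "joint_positions": joint angles; "dq": joint speeds; "tau": joint torques, N m; "tool_pos": TCP position; "tcp_rot": TCP orientation; "contact_force": force on the tool from outside, world axes, zero at the start; "moment": the same for the moment, N m; "grip_width": finger opening in mm.
Only numpy, scipy, OpenCV 4.12 (cv2) and the standard library are available. Lean on these libraries where they do the work, as an engineer would, in place of code of your own. Each camera call takes 0.05 s, during which the arm holds its last target. There are 200 camera calls.

## Working session

There is one attempt and no reset: what is moved stays moved. The work goes in short steps, Python scripts to look and compute and a shell command to move; the robot and the scene stay as the last step left them, time stands still between calls to the robot, and variables do not carry over. Pictures are saved under pics/ and viewed, about 8 in all and at most 12, crops included, and the job is handed in when it is done.

```bash
mkdir -p pics
python3 - <<'E'
from plant import get_obs, capture
import cv2,pickle
o=get_obs();print(o)
for n in("top","side"):
    c=capture(n);pickle.dump(c,open(n+".pkl","wb"));cv2.imwrite(f"pics/{n}0.png",c["color"][:,:,::-1]);print(c["mtx"],c["rvec"],c["tvec"])
E
```

```text
{'time': 0.0, 'joint_positions': array([-1.45599045e+00,  3.42756299e-01,  1.52504811e+00, -1.94220615e-05,
        1.27539751e+00, -1.45985950e-01]), 'dq': array([ 0.00021408,  0.00177191,  0.00127176,  0.00139923,  0.00030614,
       -0.00085921]), 'tau': array([-1.83317993e-04, -4.31238413e+01, -2.44222641e+01,  7.18115293e-02,
        5.61441388e-02, -1.30817866e-04]), 'tool_pos': array([ 135.3790197 , -507.10152647,  404.01646114]), 'tcp_rot': array([-3.1399978e+00, -2.1572242e-04,  2.6079732e-01]), 'contact_force': array([-0.26927309,  0.46121737,  0.17976556]), 'moment': array([-0.01001835,  0.00476931, -0.02390981]), 'grip_width': 91.62535847345222}
[[426.80590501   0.         316.88725156]
 [  0.         426.80590501 200.1676363 ]
 [  0.           0.           1.        ]] [ 2.1827867  -2.13155674  0.1166659 ] [ -15.7088092   553.76373734 1355.44826016]
[[393.38924505   0.         320.10688013]
 [  0.         393.38924505 201.08529369]
 [  0.           0.           1.        ]] [ 0.28727209 -2.83386302  1.16851987] [551.49760678 168.72029012 974.56397227]
```

View pics/top0.png

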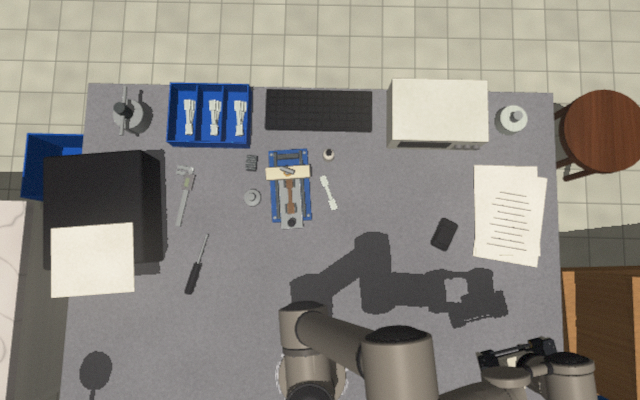

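View pics/side0.png

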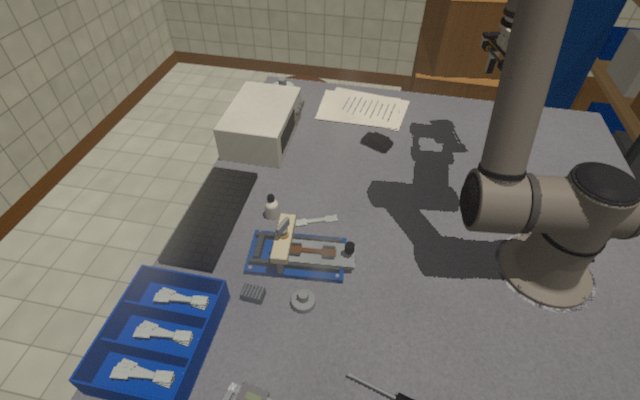

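Top view: the fixture is at about px (290,187), the crosshead at (288,172) and the knob at (292,223). Side view: the wing is at about (284,228) and the knob at (349,248). Next I'll measure them and look at crops.

```bash
cat > h.py <<'E'
import numpy as np,cv2
def ray(c,uv):
    R=cv2.Rodrigues(c["rvec"])[0];t=np.ravel(c["tvec"])
    p=cv2.undistortPoints(np.array([[uv]],float),c["mtx"],None).ravel()
    return -R.T@t, R.T@np.array([p[0],p[1],1])
def plane(c,uv,z):
    o,d=ray(c,uv);return o+d*(z-o[2])/d[2]
def tri(c1,u1,c2,u2):
    o,d=ray(c1,u1);p,e=ray(c2,u2)
    s=np.linalg.lstsq(np.c_[d,-e],p-o,rcond=None)[0]
    a,b=o+s[0]*d,p+s[1]*e;return (a+b)/2,np.linalg.norm(a-b)
def px(c,P): return cv2.projectPoints(np.array([P],float),c["rvec"],c["tvec"],c["mtx"],None)[0].ravel()
E
python3 - <<'E'
from h import *;import pickle
T=pickle.load(open("top.pkl","rb"));S=pickle.load(open("side.pkl","rb"))
x0,y0,x1,y1=255,140,330,235
def mask(im,lo,hi,box):
    h=cv2.cvtColor(im,cv2.COLOR_RGB2HSV);m=cv2.inRange(h,lo,hi);k=np.zeros_like(m);a,b,c,d=box;k[b:d,a:c]=m[b:d,a:c];return k
m=mask(T["color"],(100,120,50),(125,255,255),(x0,y0,x1,y1))
pts=np.argwhere(m)[:,::-1]
W=np.array([plane(T,p,16)[:2] for p in pts]).astype(np.float32)
r=cv2.minAreaRect(W);print("blue",r)
m=mask(T["color"],(10,30,150),(30,140,255),(x0,y0,x1,y1))
pts=np.argwhere(m)[:,::-1];W=np.array([plane(T,p,84)[:2] for p in pts]).astype(np.float32);print("cream",len(pts),cv2.minAreaRect(W))
h=cv2.cvtColor(T["color"],cv2.COLOR_RGB2GRAY)
cr=cv2.resize(T["color"][y0:y1,x0:x1],None,fx=6,fy=6,interpolation=cv2.INTER_CUBIC)
cs=cv2.resize(S["color"][195:295,235:365],None,fx=6,fy=6,interpolation=cv2.INTER_CUBIC)
cv2.imwrite("pics/ct.png",cr[:,:,::-1]);cv2.imwrite("pics/cs.png",cs[:,:,::-1])
E
```

```text
blue ((605.9153442382812, 89.5834732055664), (236.82595825195312, 127.23297882080078), 5.0523505210876465)
cream 492 ((634.250244140625, 80.7747802734375), (154.3303985595703, 213.34388732910156), 59.23414611816406)
```

View pics/ct.png

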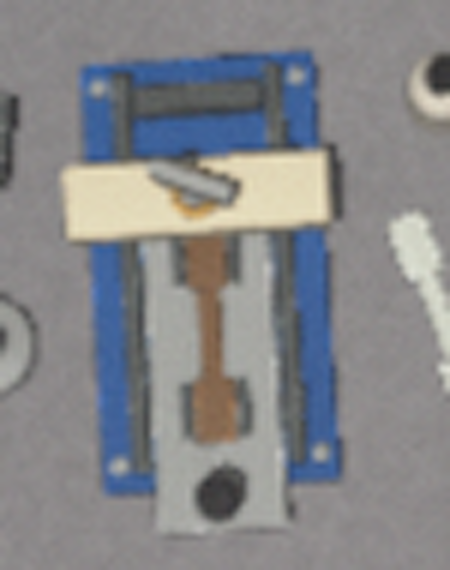

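View pics/cs.png

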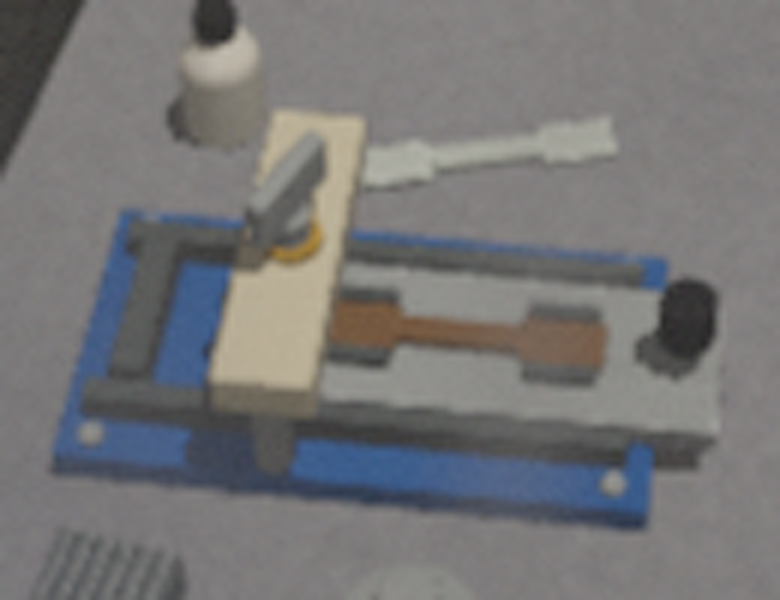

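Crop readings: knob top at ct (221,492), wing top edge from ct (150,172) to (240,190), running mostly across the fixture. Now I'll compute positions from these.

Run:
```python
from h import *;import pickle
T=pickle.load(open("top.pkl","rb"));S=pickle.load(open("side.pkl","rb"))
t=lambda x,y:((x+.5)/6-.5+255,(y+.5)/6-.5+140)
s=lambda x,y:((x+.5)/6-.5+235,(y+.5)/6-.5+195)
# blue corners, top, z=16: far-left, far-right, near-right, near-left
c=np.array([plane(T,t(*p),16)[:2] for p in[(80,67),(313,52),(342,480),(107,493)]]);print(c.round(1),c.mean(0))
c2=np.array([plane(S,s(*p),16)[:2] for p in[(52,465),(124,210),(668,258),(645,520)]]);print(c2.round(1),c2.mean(0))
for q in(c,c2):
    v=(q[0]+q[1]-q[2]-q[3]) if q is c else (q[0]+q[1]-q[2]-q[3]); print("yaw",np.arctan2(v[1],v[0]))
q=np.array([plane(T,t(*p),84)[:2] for p in[(62,170),(330,148),(335,220),(67,242)]]);print("cross top",q.mean(0),q.round(0).tolist())
q=np.array([plane(S,s(*p),84)[:2] for p in[(275,110),(367,118),(318,390),(212,385)]]);print("cross side",q.mean(0),q.round(0).tolist())
print("knob",plane(T,t(221,492),62),plane(S,s(688,318),57),tri(T,t(221,490),S,s(688,318)))
# wing top face ends
a,b=plane(T,t(152,172),127),plane(T,t(236,190),127);print("wing T",a,b,(a+b)/2,np.arctan2(*(a-b)[[1,0]]))
a,b=plane(S,s(321,136),127),plane(S,s(253,212),127);print("wing S",a,b,(a+b)/2,np.arctan2(*(a-b)[[1,0]]))
```

```text
[[718.1 165. ]
 [729.5  35.7]
 [491.5  13.4]
 [481.4 141.4]] [605.13784734  88.87695481]
[[715.8 169.3]
 [728.9  36. ]
 [491.8  13.8]
 [480.8 146.5]] [604.32349519  91.38914103]
yaw 0.09633721648930015
yaw 0.09501858387108324
cross top [635.00755461  91.25691851] [[647.0, 164.0], [662.0, 23.0], [623.0, 19.0], [608.0, 160.0]]
cross side [632.99672023  93.0952556 ] [[660.0, 25.0], [621.0, 22.0], [606.0, 160.0], [645.0, 166.0]]
knob [480.41907624  76.07141589  62.        ] [476.68727516  76.60465831  57.        ] (array([479.23972105,  76.48198563,  57.07378034]), np.float64(5.107723891389069))
wing T [638.46422798 111.85383382 127.        ] [630.13901185  68.77040578 127.        ] [634.30161991  90.3121198  127.        ] 1.379914181814911
wing S [625.43512705  72.91665546 127.        ] [640.68352964 115.62074719 127.        ] [633.05932835  94.26870132 127.        ] -1.9137567419467845
```

Fixture centre is (604.8, 90.1) with yaw 0.0955, so the screw axis is at (634.6, 93). The knob is about 56 mm out and the wing's world angle is about 1.3. Next I move to behind the knob with fingers closed.

```bash
python3 -m pendant '[[[0.309,-0.132,0],[0,0,0.165],0],[[0.309,-0.132,0],[0,0,0.165],0],[[0.309,-0.132,0],[0,0,0.165],0],[[0.309,-0.132,0],[0,0,0.165],0],[[0.309,-0.132,0],[0,0,0.165],0],[[0.309,-0.132,0],[0,0,0.165],0],[[0.309,-0.132,0],[0,0,0.165],0],[[0.309,-0.132,0],[0,0,0.165],0],[[0.309,-0.132,0],[0,0,0.165],0],[[0.309,-0.132,0],[0,0,0.165],0]]'
python3 -m pendant '[[[0.07,-0.369,0.1],[0,0,0],0],[[0.07,-0.369,0.1],[0,0,0],0],[[0.07,-0.369,0.1],[0,0,0],0],[[0.07,-0.369,0.1],[0,0,0],0],[[0.07,-0.369,0.1],[0,0,0],0],[[0.07,-0.369,0.1],[0,0,0],0],[[0.07,-0.369,0.1],[0,0,0],0],[[0.07,-0.369,0.1],[0,0,0],0],[[0.07,-0.369,0.1],[0,0,0],0],[[0.07,-0.369,0.1],[0,0,0],0]]'
python3 -m pendant '[[[0,0,0],[0,0,0],0],[[0,0,0],[0,0,0],0],[[0,0,0],[0,0,0],0]]'
```

```text
time: 0.93
tool_pos: [401.4, -298.3, 404.3]
tcp_rot: [-3.141, 0.0, 0.1]
contact_force: [-0.7, 0.2, -0.8]
grip_width: 29.8
time: 1.77
tool_pos: [433.6, 76.4, 303.4]
tcp_rot: [-3.141, 0.002, 0.097]
contact_force: [-1.1, -0.1, -0.5]
grip_width: 0.5
time: 2.02
tool_pos: [434.4, 72.5, 304.9]
tcp_rot: [3.141, -0.0, 0.094]
contact_force: [0.6, -0.5, -0.6]
grip_width: 0.8
```

```bash
python3 -m pendant '[[[0,-0.001,0.04],[0,0,0],0],[[0,-0.001,0.079],[0,0,0],0],[[0,-0.001,0.079],[0,0,0],0],[[0,-0.001,0.079],[0,0,0],0]]'
python3 -m pendant '[[[0.006,0,0],[0,0,0],0],[[0.012,0,0],[0,0,0],0],[[0.018,0,0],[0,0,0],0],[[0.022,0,0],[0,0,0],0],[[0.026,0,0],[0,0,0],0],[[0.030,0,0],[0,0,0],0],[[0.034,0,0],[0,0,0],0],[[0.038,0,0],[0,0,0],0],[[0.042,0,0],[0,0,0],0],[[0.045,0,0],[0,0,0],0]]'
python3 -m pendant '[[[0.003,0,0],[0,0,0],0],[[0.006,0,0],[0,0,0],0],[[0.009,0,0],[0,0,0],0],[[0.012,0,0],[0,0,0],0],[[0.015,0,0],[0,0,0],0],[[0.018,0,0],[0,0,0],0],[[0.021,0,0],[0,0,0],0],[[0.024,0,0],[0,0,0],0],[[0.026,0,0],[0,0,0],0],[[0.026,0,0],[0,0,0],0]]'
```

```text
time: 2.35
tool_pos: [433.9, 73.5, 225.1]
tcp_rot: [-3.141, 0.005, 0.093]
contact_force: [-0.6, -0.4, -0.7]
grip_width: 0.5
time: 3.18
tool_pos: [479.4, 79.3, 225.6]
tcp_rot: [3.142, 0.0, 0.096]
contact_force: [-2.6, -2.0, 2.2]
grip_width: 0.4
time: 4.02
tool_pos: [505.4, 81.8, 225.7]
tcp_rot: [3.142, -0.001, 0.096]
contact_force: [-0.8, 0.0, -0.4]
grip_width: 0.2
```

```bash
python3 -m pendant '[[[0.001,0,0],[0,0,0],0],[[0.002,0,0],[0,0,0],0],[[0.003,0,0],[0,0,0],0],[[0.004,0,0],[0,0,0],0],[[0.005,0,0],[0,0,0],0]]'
python3 -m pendant '[[[0.001,0,0],[0,0,0],0],[[0.002,0,0],[0,0,0],0]]'
python3 -c "
from plant import capture;import cv2,pickle
from h import *
T=capture('top');S=capture('side')
a=cv2.resize(T['color'][145:235,255:330],None,fx=5,fy=5,interpolation=2);b=cv2.resize(S['color'][195:285,240:330+20],None,fx=5,fy=5,interpolation=2)
cv2.imwrite('pics/p1.png',np.hstack([a[:,:240],b])[:,:,::-1] if 0 else b[:,:,::-1])
C=np.array([604.8,90.1,0]);x=np.array([.9954,.0954,0])
for d in(0,10,20):print(d,(px(S,C-x*(70+d)+[0,0,57])-[240,195])*5)
"
```

```text
time: 4.43
tool_pos: [509.8, 82.2, 225.7]
tcp_rot: [3.142, 0.0, 0.096]
contact_force: [-2.6, -0.1, 0.5]
grip_width: 0.5
time: 4.6
tool_pos: [511.9, 82.4, 225.7]
tcp_rot: [3.141, 0.0, 0.096]
contact_force: [-2.3, -0.6, 1.5]
grip_width: 0.5
0 [423.79195274 254.11670249]
10 [444.52308371 255.94618001]
20 [465.28142077 257.77805842]
```

View pics/p1.png

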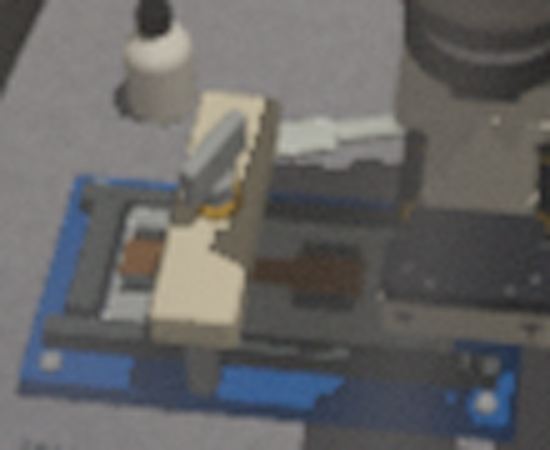

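The side crop shows the carriage's end still a few mm short of the stop, at about (110,260), and the gripper hides the knob. I'll keep pushing until the force rises.

```bash
for i in 1 2 ; do python3 -m pendant '[[[0.001,0,0],[0,0,0],0],[[0.002,0,0],[0,0,0],0]]'|grep -E "pos|force"; done; python3 -m pendant '[[[0.001,0,0],[0,0,0],0],[[0.001,0,0],[0,0,0],0]]'|grep -E "pos|force"
```

```text
tool_pos: [513.8, 82.6, 225.7]
contact_force: [-2.5, -0.3, 0.6]
tool_pos: [515.0, 82.7, 225.6]
contact_force: [-9.2, -1.6, 7.3]
tool_pos: [515.4, 82.7, 225.6]
contact_force: [-10.3, -1.6, 8.3]
```

```bash
python3 -m pendant '[[[0.001,0,0],[0,0,0],0],[[0.002,0,0],[0,0,0],0],[[0.002,0,0],[0,0,0],0]]'|grep -E "pos|force"; python3 -m pendant '[[[-0.003,0,0],[0,0,0],0],[[-0.008,0,0],[0,0,0],0],[[-0.012,0,0],[0,0,0],0],[[-0.012,0,0],[0,0,0],0]]'
python3 -m pendant '[[[0,0,-0.04],[0,0,0],0],[[0,0,-0.08],[0,0,0],0],[[0,0,-0.12],[0,0,0],0],[[0,0,-0.13],[0,0,0],0],[[0,0,-0.13],[0,0,0],0]]'
```

```text
tool_pos: [516.2, 82.8, 225.5]
contact_force: [-17.2, -3.4, 13.4]
time: 5.78
tool_pos: [506.6, 82.0, 225.8]
tcp_rot: [3.142, -0.001, 0.096]
contact_force: [-0.6, -0.0, -0.3]
grip_width: 0.2
time: 6.2
tool_pos: [507.8, 82.1, 359.5]
tcp_rot: [3.141, -0.009, 0.096]
contact_force: [0.5, -0.4, 0.2]
grip_width: 0.9
```

```bash
python3 -m pendant '[[[0.04,0.0016,0],[0,0,-0.124],0.05],[[0.08,0.0016,0],[0,0,-0.248],0.05],[[0.1,0.0016,0],[0,0,-0.372],0.05],[[0.128,0.0016,0],[0,0,-0.496],0.05],[[0.128,0.0016,0],[0,0,-0.62],0.05],[[0.128,0.0016,0],[0,0,-0.744],0.05],[[0.128,0.0016,0],[0,0,-0.868],0.05],[[0.128,0.0016,0],[0,0,-0.992],0.05],[[0.128,0.0016,0],[0,0,-1.116],0.05],[[0.128,0.0016,0],[0,0,-1.19],0.05]]'
python3 -m pendant '[[[0,0,0],[0,0,0],0.05],[[0,0,0.02],[0,0,0],0.05],[[0,0,0.03],[0,0,0],0.05],[[0,0,0.03],[0,0,0],0.05]]'
python3 -c "
from plant import capture;import cv2
from h import *
T=capture('top');S=capture('side')
a=cv2.resize(T['color'][145:235,255:330],None,fx=5,fy=5,interpolation=2);b=cv2.resize(S['color'][180:270,240:320],None,fx=5,fy=5,interpolation=2)
cv2.imwrite('pics/p2.png',np.hstack([a,b])[:,:,::-1])"
```

```text
time: 7.03
tool_pos: [634.5, 92.6, 353.4]
tcp_rot: [-3.139, 0.001, 1.292]
contact_force: [0.2, -0.3, -0.1]
grip_width: 49.9
time: 7.37
tool_pos: [633.7, 92.5, 321.8]
tcp_rot: [-3.135, 0.002, 1.284]
contact_force: [0.1, -0.1, -1.2]
grip_width: 49.9
```

View pics/p2.png

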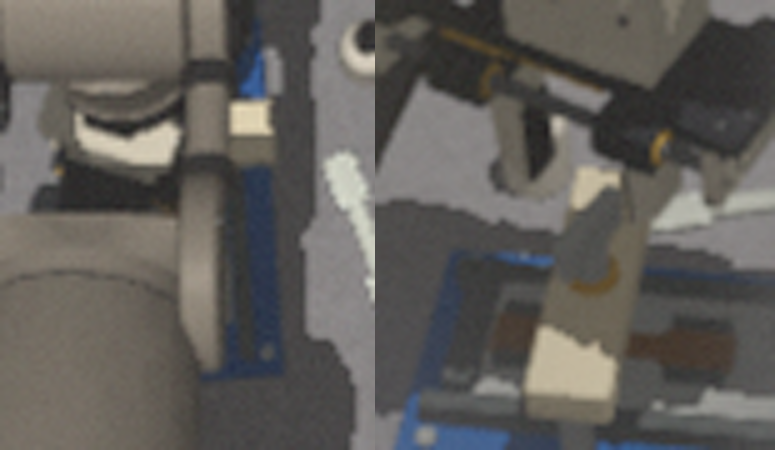

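The side half (right) shows the wing at (595,235) below and between the two fingertips at (520,185) and (715,190). I'll descend and close.

```bash
python3 -m pendant '[[[0,0,0.02],[0,0,0],0.05],[[0,0,0.04],[0,0,0],0.05],[[0,0,0.047],[0,0,0],0.05],[[0,0,0.047],[0,0,0],0.05],[[0,0,0.047],[0,0,0],0.04]]'
python3 -m pendant '[[[0,0,0],[0,0,0],0.03],[[0,0,0],[0,0,0],0.02],[[0,0,0],[0,0,0],0],[[0,0,0],[0,0,0],0],[[0,0,0],[0,0,0],0],[[0,0,0],[0,0,0],0],[[0,0,0],[0,0,0],0]]'
python3 -c "
from plant import get_obs;o=get_obs();print(o['moment'],o['joint_positions'])"
```

```text
time: 7.88
tool_pos: [634.7, 92.6, 279.4]
tcp_rot: [3.141, -0.0, 1.286]
contact_force: [-0.3, -0.3, -0.5]
grip_width: 46.8
time: 8.47
tool_pos: [635.6, 92.3, 279.3]
tcp_rot: [3.137, -0.001, 1.285]
contact_force: [7.3, -1.3, -1.9]
grip_width: 10.3
[-0.13013835 -1.02463912  0.03049132] [ 2.50502206e-02  6.64717811e-01  1.34042562e+00 -4.89408209e-04
  1.13132776e+00  3.10619684e-01]
```

```bash
cat > st.py <<'E'
from plant import get_obs
o=get_obs();print(o['time'].__round__(2),o['tool_pos'].round(1),o['tcp_rot'].round(3),'F',o['contact_force'].round(1),'M',o['moment'].round(2),round(o['grip_width'],1))
E
python3 -m pendant '[[[0,0.001,0],[0,0,0.05],0],[[0,0.001,0],[0,0,0.1],0],[[0,0.001,0],[0,0,0.15],0],[[0,0.001,0],[0,0,0.2],0]]' >/dev/null; python3 st.py
python3 -m pendant '[[[0,0,0],[0,0,0.06],0],[[0,0,0],[0,0,0.12],0],[[0,0,0],[0,0,0.18],0],[[0,0,0],[0,0,0.24],0],[[0,0,0],[0,0,0.3],0]]'>/dev/null; python3 st.py
```

```text
8.8 [636.   92.3 279.3] [ 3.139e+00 -1.000e-03  1.083e+00] F [ 3.4 -0.   0.9] M [-0.03 -0.53  0.01] 9.8
9.22 [636.   92.2 279.3] [ 3.139e+00 -2.000e-03  7.830e-01] F [ 3.3 -0.4  0.3] M [-0.02 -0.51  0.08] 10.1
```

```bash
python3 -m pendant '[[[0,0,0],[0,0,0.06],0],[[0,0,0],[0,0,0.12],0],[[0,0,0],[0,0,0.18],0],[[0,0,0],[0,0,0.24],0],[[0,0,0],[0,0,0.3],0],[[0,0,0],[0,0,0.36],0],[[0,0,0],[0,0,0.42],0],[[0,0,0],[0,0,0.48],0]]'>/dev/null; python3 st.py
for i in 1 2 3 4 5; do python3 -m pendant '[[[0,0,0],[0,0,0.03],0],[[0,0,0],[0,0,0.05],0]]'>/dev/null; python3 st.py;done
```

```text
9.88 [636.   92.3 279.3] [ 3.141e+00 -3.000e-03  3.030e-01] F [ 3.7 -0.4  0.2] M [-0.01 -0.4   0.02] 9.6
10.05 [636.   92.2 279.3] [ 3.141e+00 -3.000e-03  2.540e-01] F [ 3.8 -1.1  1.2] M [-0.02 -0.62  0.01] 9.9
10.22 [636.   92.3 279.3] [ 3.141e+00 -3.000e-03  2.040e-01] F [4.7 0.5 0.6] M [ 0.07 -0.84  0.06] 10.0
10.38 [636.   92.3 279.3] [ 3.141e+00 -3.000e-03  1.540e-01] F [ 4.4 -0.7 -0. ] M [ 0.02 -0.84  0.04] 10.0
10.55 [636.   92.3 279.3] [ 3.141e+00 -3.000e-03  1.040e-01] F [ 5.2 -1.   1.4] M [ 0.08 -0.81  0.06] 9.8
10.72 [636.   92.3 279.3] [ 3.141e+00 -3.000e-03  5.500e-02] F [6.3 0.3 0.5] M [ 0.04 -0.81  0.64] 9.9
```

```bash
python3 -m pendant '[[[0,0,0],[0,0,0.015],0],[[0,0,0],[0,0,0.03],0]]'>/dev/null; python3 st.py; python3 -m pendant '[[[0,0,0],[0,0,0],0],[[0,0,0],[0,0,0],0]]'>/dev/null; python3 st.py
```

```text
10.88 [635.9  92.3 279.3] [ 3.141e+00 -3.000e-03  2.700e-02] F [ 4.9 -0.9  2.1] M [ 0.02 -0.89  0.68] 10.3
11.05 [635.9  92.3 279.3] [ 3.141e+00 -3.000e-03  2.700e-02] F [ 5.  -0.6  1.3] M [-0.03 -0.87  0.69] 10.3
```

The screw is seated: torque rose sharply at yaw 0.09, which matches the fixture yaw of 0.0955. Now I'll back off to world yaw 1.666.

```bash
python3 -m pendant '[[[0,0,0],[0,0,-0.03],0],[[0,0,0],[0,0,-0.08],0],[[0,0,0],[0,0,-0.16],0],[[0,0,0],[0,0,-0.24],0],[[0,0,0],[0,0,-0.32],0],[[0,0,0],[0,0,-0.40],0],[[0,0,0],[0,0,-0.48],0],[[0,0,0],[0,0,-0.56],0],[[0,0,0],[0,0,-0.64],0],[[0,0,0],[0,0,-0.72],0]]'>/dev/null; python3 st.py
python3 -m pendant '[[[0,0,0],[0,0,-0.08],0],[[0,0,0],[0,0,-0.16],0],[[0,0,0],[0,0,-0.24],0],[[0,0,0],[0,0,-0.32],0],[[0,0,0],[0,0,-0.40],0],[[0,0,0],[0,0,-0.48],0],[[0,0,0],[0,0,-0.56],0],[[0,0,0],[0,0,-0.64],0],[[0,0,0],[0,0,-0.72],0],[[0,0,0],[0,0,-0.76],0]]'>/dev/null; python3 st.py
python3 -m pendant '[[[0,0,0],[0,0,-0.05],0],[[0,0,0],[0,0,-0.1],0],[[0,0,0],[0,0,-0.14],0],[[0,0,0],[0,0,-0.16],0],[[0,0,0],[0,0,-0.16],0],[[0,0,0],[0,0,-0.16],0]]'>/dev/null; python3 st.py
python3 -c "
from plant import capture;import cv2
from h import *
T=capture('top');S=capture('side')
a=cv2.resize(T['color'][140:235,255:330],None,fx=5,fy=5,interpolation=2);b=cv2.resize(S['color'][190:285,240:320],None,fx=5,fy=5,interpolation=2)
cv2.imwrite('pics/p3.png',np.hstack([a,b])[:,:,::-1])"
```

```text
11.88 [636.   92.1 279.3] [ 3.14e+00 -2.00e-03  7.49e-01] F [ 7.1 -0.4  0.9] M [-0.08 -0.94 -0.05] 10.0
12.72 [636.   92.2 279.3] [ 3.139 -0.     1.509] F [ 5.9 -0.2  0.8] M [-0.11 -1.06 -0.06] 9.8
13.22 [636.1  92.1 279.3] [3.139 0.    1.666] F [ 5.6 -1.3  1.3] M [-0.16 -1.05  0.05] 9.6
```

View pics/p3.png

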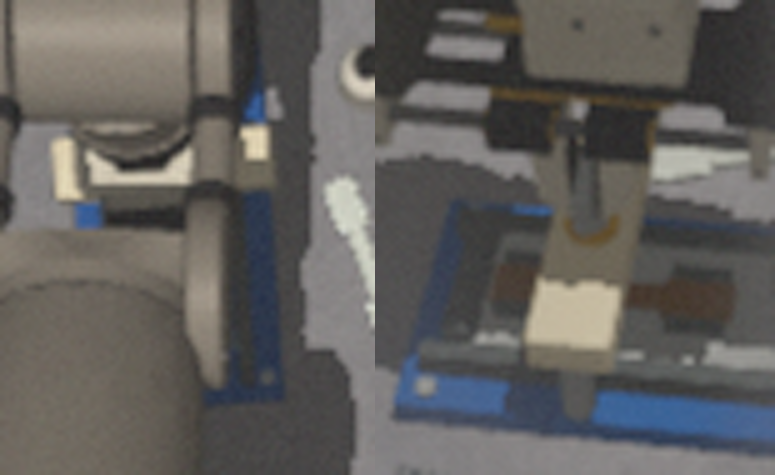

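The side half shows the wing gripped and upright at (585,195), square to the fixture, at the measured yaw of 1.666. One last full side view will check the carriage and the bystanders.

```bash
python3 -c "
from plant import capture;import cv2
from h import *
S=capture('side');C=np.array([604.8,90.1,0]);x=np.array([.9954,.0954,0])
b=cv2.resize(S['color'][195:295,235:365],None,fx=6,fy=6,interpolation=2)
b=cv2.convertScaleAbs(b,alpha=1.8)
for d in(0,15):print((px(S,C-x*(70+d)+[0,0,57])-[235,195])*6)
print((px(S,C+x*85+[0,0,30])-[235,195])*6)
cv2.imwrite('pics/p4.png',b[:,:,::-1])"
```

```text
[538.55034329 304.94004299]
[575.87861776 308.23418257]
[163.19206319 312.71260743]
```

View pics/p4.png

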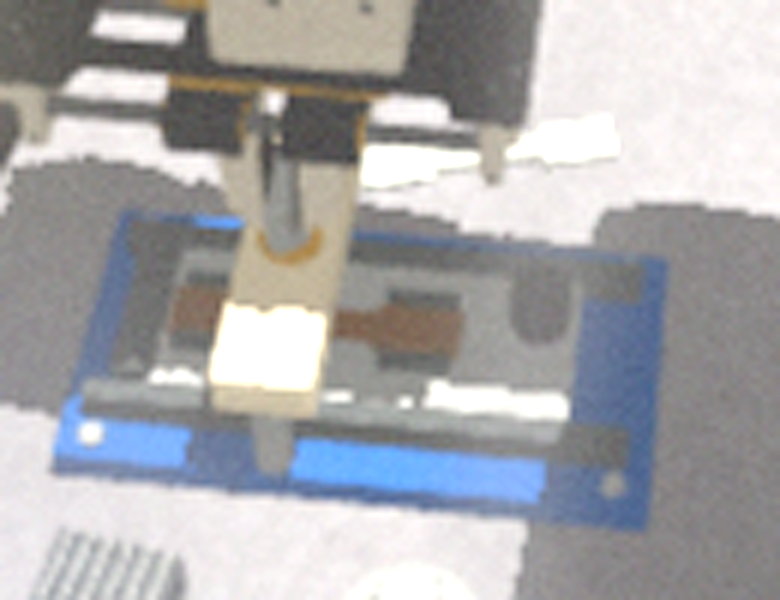

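The knob is at about (540,302) against a predicted home position of (538.6,305), and the carriage's end touches the stop at about (160,312). The bystanders in view haven't moved. Handing in.

```bash
python3 st.py; python3 -c "
from plant import close_job;print(close_job())"
```

```text
13.37 [636.1  92.2 279.3] [3.139 0.    1.666] F [5.9 0.4 0.8] M [-0.12 -1.05  0.05] 10.3
the job is handed in; nothing more can be done
None
```

I pushed the carriage home, seated the thumbscrew, backed it off a quarter turn and handed the job in at about 13.4 s with the wing still gripped.

- **Carriage:** I pushed the knob with closed fingers until the force along the push rose from 2.5 to 17 N at the stop. In the last picture the knob sits within a couple of millimetres of its predicted home position, and the carriage end meets the stop.
- **Thumbscrew:** Turning clockwise, the torque jumped from about 0.06 to 0.68 N m near tool yaw 0.09. That matches the fixture yaw of 0.0955 measured by camera. I then backed it off to yaw 1.666, a quarter turn (1.57) from the seat.
- **Grip:** The opening reads about 10 mm, which is the wing's thickness, and the last two pictures show the wing between the fingers.

**Remaining doubts:**
- At the seat the fingers turned about 0.06 rad past the wing. The wing appeared to square up again when I backed off. I inferred the final angle from the tool yaw and did not measure the wing itself.
- A steady side force of about 6 N stays on the grip.
- The platen, jaw block and spare specimen look unmoved as far as the last picture shows them. I did not re-check the oil bottle, mouse, caliper or screwdriver after the final moves.

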